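Vent a small pressure pot and undo its three lid clamps

ROBOT

A 6-joint arm with a two-finger parallel gripper is mounted at the origin on a cart in front of the work surface, level with it; the furniture and walls round the work are solid. World frame = base frame: x ahead of the robot, y to its left, z up, the work surface at z = 0. Lengths are in m, angles in rad, forces in N, time in s.
With the tool pointing down it reaches from about 0.3 to 0.95 m from the base axis. Payload 3.1 kg.
Tool frame: the origin (TCP) lies at the very end of the fingers, on their centre line; the grasp point (between the pads) lies arm.hold_point_z behind it (arm.hold_point_z is the distance from the TCP to the grasp point, in m); z points along the fingers, y is the direction in which the jaws open and shut (so a half turn about z gives the same grasp; the last joint's range is limited). The gripper opens to 85 mm and grips with 20 to 120 N. Pads are 22 mm wide; open, the fingers measure 114 mm over their backs; the gripper's body (76 mm by 85 mm) begins 54 mm behind the grasp point. The pads swing forward as they close: fully open they stand 13 mm farther back than shut.
Start: joints at [-1.283, 0.308, 1.634, -0, 1.2, -0.07], TCP at [0.219, -0.585, 0.231] pointing down, gripper open.
Joint ranges: [-3.06, 3.06], [-0.79, 1.96], [0.05, 2.63], [-1.19, 4.34], [0.05, 2.64], [-2.94, 2.94]. Speed limits (rad/s): [2.79, 2.79, 3.14, 3.14, 3.14, 3.14].

INTERFACE

Orientations are given as a rotation vector (axis times angle).
In Python, from bench import arm, eyes gives the robot as it stands.
- The arm moves only by the shell command python3 -m pendant 'ROWS' [FORCE]. ROWS is JSON, a list of rows, each an object with "travel": the shift along the tool's x, y, z in m, a list of three; "turn": the turn, a rotation vector about the tool's x, y, z in degrees, a list of three; "claw": the finger opening in m, from 0 to 0.0854. In form: [{"travel": [dx, dy, dz], "turn": [rx, ry, rz], "claw": claw}, ...]. A call has 1 to 5 rows; each row is the pose to reach, as a shift and turn from the pose measured when the call began, along the tool's axes at that moment; what a row does not reach only later rows make up. A row lasts 1/8 s, in which the tool goes at most 62.5 mm and 10.7 degrees, less where a joint would pass 70% of its speed; a pose out of reach is approached as far as the arm can. A call with a gripper value outside its range is refused whole. The fingers move at their own pace and stop on an object; FORCE is the grip in N (left out, the last holds). Time passes only in rows, so rows that repeat a pose let the fingers close. It gives the time, the measured TCP pose, the force and the opening at its end, in the units of the state.
- arm.sense(): the state, without advancing time (a new reading comes with each control period).
- eyes.snapshot(name): name is "scene" or "top" or "wrist"; returns the picture (420x560x3 uint8, blue, green, red); there is no depth.
- eyes.calibration(name): a dict with "intrinsics" (3x3 intrinsics, pixels), "dist_coeffs" ([k1, k2, p1, p2, k3] as OpenCV has them; the pictures are not rectified), "extrinsics" (4x4, takes a point from world to camera coordinates). Camera axes: x right, y up, looking along -z (the intrinsics and any distortion apply to the point x, -y, -z); pixel columns grow to the right and rows downward; lengths in m; the calibration is good to about 2 mm. A picture is of the moment at which its call begins: read the wrist's pose just before it. calibration takes no time and is no camera call; for the wrist camera it gives the pose at the moment of the call.
- arm.hand_in(): hands the job in, once; it reports no verdict.
The state is a dict: "clock": time; "joint_positions": joint angles; "dq": joint speeds; "joint_efforts": joint torques, N m; "tool_pos": TCP position; "tool_rot": TCP orientation; "contact_force": force on the tool from outside, world axes, zero at the start; "ft_torque": the same for the moment, N m; "width": finger opening in m.
Only numpy, scipy, OpenCV 4.12 (cv2) and the standard library are available. Lean on these libraries where they do the work, as an engineer would, in place of code of your own. Each camera call takes 0.05 s, during which the arm holds its last target.

TASK

The pressure pot is finished and has to be made ready for opening. While all the clamps are still tight, vent it: push the red-balled valve lever all the way to the side with the copper-coloured silencer, keep it there for about three seconds, and let it spring back upright; never push it to the other (feed) side. Then turn all three black clamp knobs anticlockwise to their end stops so that their dogs are clear of the lid, leaving the lid lying in place and the white bottle, solvent tin and label roll where they are.

Things in the scene. Friction and masses are not known exactly. Their poses are not given: they have to be found in the camera images.
- pot: Small stainless pressure pot, 122 mm across, fixed with its hand valve on a grey base plate 140 x 230 mm. Origin: on the pot's upright axis, at the desk top. Its y axis points from the valve to the pot; the valve lever pivots at x = 0, y = -125, z = +91 mm. -x is the side of the valve with the copper-coloured silencer (vent), +x that with the steel hose tail (feed). The plate does not move.
- retort_stand: Fixed retort stand behind the pot: upright rod 0.47 m high about 7 mm from the origin in x, grey foot 130 x 200 mm, clamps, glassware and a ring at 0.25 and 0.40 m height, reaching 60 mm towards the robot from the rod. Tall: swing the arm past it close to the robot, not over it. Origin near the rod, at the desk top. (Behind the pot on the right, at x = 0.67, y = -0.48, a fixed bucket, about 0.2 m high.)
- heating_mantle: Fixed pale heating mantle left of the pot, a dome 283 mm across and 135 mm high; origin under its middle.
- lever (a joint): Valve lever, rad: 0 upright (centred, valve shut), grows as it leans to the silencer side (-x of the pot's frame), stop at +0.40; negative is the feed side (hose tail), stop at -0.40. A spring of 1 N m/rad brings it back upright when let go (about 5 N at the ball when fully over).
- lever_ball (a point): Centre of the red ball, 28 mm across, on top of the 9 mm thick lever, 75 mm above the pivot (so at z = 166 mm when upright). Axes turn with the lever; when upright they are parallel to the pot's axes.
- lid_center (a point): Centre of the loose round steel lid, 119 mm across, 10 mm thick, with a low black pull knob in its middle (34 mm across, up to z = 131 mm). It lies on the pot's red gasket on the pot's axis; its middle is 108 mm above the desk.
- knob_a (a joint): Turn of the clamp knob knob_a in rad: 0 is fully tight, with its dog pointing in over the lid; grows anticlockwise seen from above as it is undone; end stop at 1.45, where the dog points clear of the lid. Stays where it is left; needs about 0.1 N m.
- knob_a_grip (a point): Centre of the black wing grip of knob_a, at x = -64, y = -37 mm of the pot's frame (near side, next to the valve), on its upright turning axis. The grip is a bar 64 mm long (along the point's x axis, which turns with the knob), 18 mm wide and 24 mm high, its middle 147 mm above the desk; the steel dog under it (up to z = 124 mm) points along +x. The knob is captive and does not rise.
- knob_b (a joint): Turn of the clamp knob knob_b in rad: 0 is fully tight, with its dog pointing in over the lid; grows anticlockwise seen from above as it is undone; end stop at 1.45, where the dog points clear of the lid. Stays where it is left; needs about 0.1 N m.
- knob_b_grip (a point): Centre of the black wing grip of knob_b, at x = +64, y = -37 mm of the pot's frame (far side, next to the valve), on its upright turning axis. The grip is a bar 64 mm long (along the point's x axis, which turns with the knob), 18 mm wide and 24 mm high, its middle 147 mm above the desk; the steel dog under it (up to z = 124 mm) points along +x. The knob is captive and does not rise.
- knob_c (a joint): Turn of the clamp knob knob_c in rad: 0 is fully tight, with its dog pointing in over the lid; grows anticlockwise seen from above as it is undone; end stop at 1.45, where the dog points clear of the lid. Stays where it is left; needs about 0.1 N m.
- knob_c_grip (a point): Centre of the black wing grip of knob_c, at x = 0, y = +74 mm of the pot's frame (the side away from the valve), on its upright turning axis. The grip is a bar 64 mm long (along the point's x axis, which turns with the knob), 18 mm wide and 24 mm high, its middle 147 mm above the desk; the steel dog under it (up to z = 124 mm) points along +x. The knob is captive and does not rise.
- white_bottle: White round plastic bottle with an orange cap, 71 mm across, 161 mm high, standing; origin under its middle. Bystander.
- label_roll: Roll of cream labels, 73 x 86 mm, 62 mm high; origin under its middle. Bystander.
- solvent_tin: Flat brown tin with an orange label and a white cap, 53 x 82 mm, 124 mm high, standing; origin under its middle. Bystander.

How it is judged:
On the way, in this order (a step that is already met when the one before it is completed fails the run):
1. the lever is held over to the silencer side (at least 0.30 rad) for 2 s while all three clamps are still tight (under 0.45 rad) (value of joint lever above 0.3 rad and value of joint each of knob_a, knob_b, knob_c below 0.45 rad), for 2 s.
2. the lever has sprung back upright, within 0.08 rad (value of joint lever between -0.08 and 0.08 rad), for 0.2 s.
3. all three knobs are at their end stops (at least 1.33 of 1.45 rad) (value of joint each of knob_a, knob_b, knob_c above 1.33 rad), for 0.2 s.
At the end, for the whole second after the job is handed in: All three clamp knobs are within 0.12 rad of their end stops, the lever stands upright within 0.08 rad, and the lid lies on the pot within 8 mm of its axis (all of step 2 and all of step 3 and x of lid_center in the frame of pot between -0.008 and 0.008 m and y of lid_center in the frame of pot between -0.008 and 0.008 m and z of lid_center in the frame of pot between 0.103 and 0.113 m); the robot touches nothing.
It fails at once if the lever is pushed to the feed side by more than 0.2 rad (value of joint lever below -0.2 rad).
It fails at once if the white bottle is shifted by more than 30 mm (distance of white_bottle from where it was at the start of the episode above 0.03 m).
It fails at once if the label roll is shifted by more than 30 mm (distance of label_roll from where it was at the start of the episode above 0.03 m).
It fails at once if the solvent tin is shifted by more than 30 mm (distance of solvent_tin from where it was at the start of the episode above 0.03 m).
It also fails if it takes over 64 s, if anything falls off the work surface, if the arm or the gripper's body presses on something with over 40 N, if the wrist force passes 120 N, or if a joint passes its speed limit or range.

## Working session

There is one attempt and no reset: what is moved stays moved. The work goes in short steps, Python scripts to look and compute and a shell command to move; the robot and the scene stay as the last step left them, time stands still between calls to the robot, and variables do not carry over. Pictures are saved under pics/ and viewed, and the job is handed in when it is done.

```bash
mkdir -p pics; ls
python3 - <<'E'
from bench import arm, eyes
import cv2
for n in ["scene","top"]:
    cv2.imwrite(f"pics/{n}0.png",eyes.snapshot(n))
s=arm.sense();print(s, arm.hold_point_z)
for n in ["scene","top","wrist"]: print(n,eyes.calibration(n))
E
```

```text
pics
{'clock': 0.1, 'joint_positions': array([-1.28268128e+00,  3.08919979e-01,  1.63503428e+00, -9.74569197e-06,
        1.19966923e+00, -6.97362405e-02]), 'dq': array([-0.00048135, -0.00245626, -0.00260377,  0.00046327,  0.00156786,
       -0.00063913]), 'joint_efforts': array([-6.32392766e-04, -4.16404080e+01, -2.77644682e+01, -1.25966458e-04,
        4.04113205e-03, -6.04370143e-06]), 'tool_pos': array([ 0.21865896, -0.58473209,  0.23017251]), 'tool_rot': array([-3.08945204e+00, -5.58763367e-01,  3.61569521e-04]), 'contact_force': array([-0.54975379, -0.56722084,  0.30709641]), 'ft_torque': array([ 0.00184812, -0.03250056, -0.03806674]), 'width': 0.08540462126249956} 0.0187
scene {'intrinsics': array([[542.19891754,   0.        , 287.18127601],
       [  0.        , 542.19891754, 217.54336671],
       [  0.        ,   0.        ,   1.        ]]), 'dist_coeffs': array([-0.0858056,  0.       ,  0.       ,  0.       ,  0.       ]), 'extrinsics': array([[ 0.99876513, -0.04958127,  0.00314761, -0.54866738],
       [ 0.03056627,  0.66320116,  0.74781677, -0.0924377 ],
       [-0.039165
[... 454 characters left out ...]
0.99191348, -0.02225364,  0.1249497 , -0.57103277],
       [-0.12458012,  0.01729011,  0.99205889, -1.53999571],
       [ 0.        ,  0.        ,  0.        ,  1.        ]])}
wrist {'intrinsics': array([[314.44853701,   0.        , 268.30830881],
       [  0.        , 314.44853701, 208.63656987],
       [  0.        ,   0.        ,   1.        ]]), 'dist_coeffs': array([-0.06521766,  0.        ,  0.        ,  0.        ,  0.        ]), 'extrinsics': array([[ 0.35069442, -0.93648687, -0.00240093, -0.62373068],
       [ 0.89174512,  0.33472038, -0.30455362,  0.0406239 ],
       [ 0.28601411,  0.10466424,  0.95249217, -0.37970694],
       [ 0.        ,  0.        ,  0.        ,  1.        ]])}
```

View pics/scene0.png

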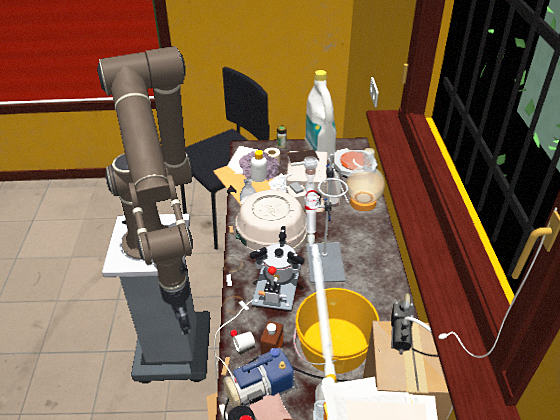

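View pics/top0.png

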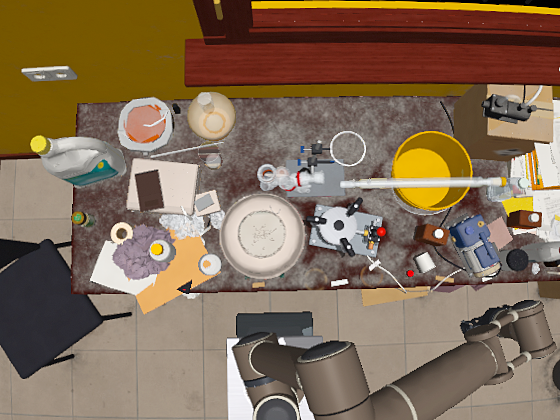

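Run:
```python
import cv2
t=cv2.imread("pics/top0.png")[180:280,270:450]
cv2.imwrite("pics/topc.png",cv2.resize(t,None,fx=4.4,fy=4.4,interpolation=cv2.INTER_CUBIC))
t=cv2.imread("pics/scene0.png")[215:315,230:330]
cv2.imwrite("pics/scenec.png",cv2.resize(t,None,fx=6,fy=6,interpolation=cv2.INTER_CUBIC))
```

```text
(no output)
```

View pics/topc.png

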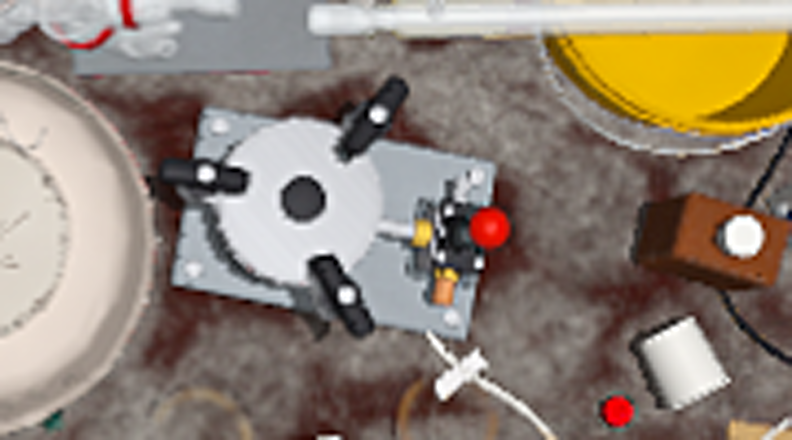

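View pics/scenec.png

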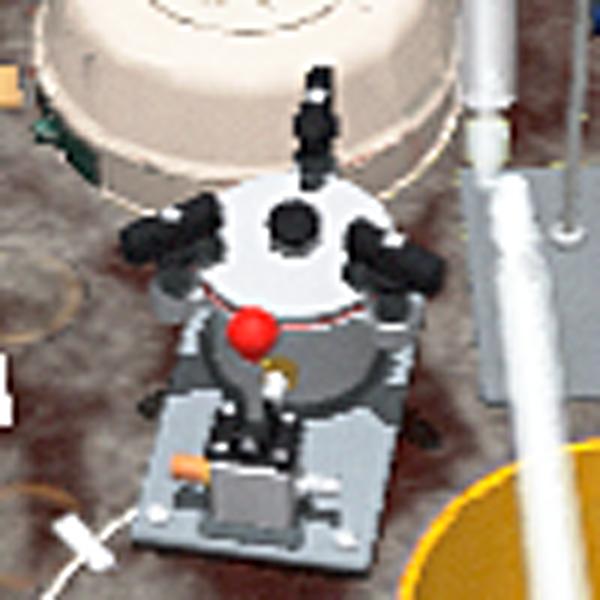

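```bash
cat > h.py <<'E'
import numpy as np,cv2
from bench import arm,eyes
F=np.diag([1.,-1,-1])
def proj(c,P):
    E=c["extrinsics"];R=F@E[:3,:3];t=F@E[:3,3]
    return cv2.projectPoints(np.asarray(P,float).reshape(-1,3),cv2.Rodrigues(R)[0],t,c["intrinsics"],c["dist_coeffs"])[0][:,0]
def ray(c,uv,z):
    E=c["extrinsics"];R=F@E[:3,:3];t=F@E[:3,3]
    u=cv2.undistortPoints(np.array([[uv]],float),c["intrinsics"],c["dist_coeffs"])[0,0]
    d=R.T@[u[0],u[1],1];o=-R.T@t
    return o+d*(z-o[2])/d[2]
def potw(p,x):
    x0,y0,a=p[:3];c,s=np.cos(a),np.sin(a);x=np.asarray(x,float)
    return np.stack([x0+c*x[...,0]-s*x[...,1],y0+s*x[...,0]+c*x[...,1],x[...,2]],-1)
E
python3 - <<'E'
from h import *
from scipy.optimize import least_squares
P=np.array([[-.064,-.037,.16],[.064,-.037,.16],[0,.074,.16],[0,0,.131],[0,-.125,.166]])
top=np.array([[347,294],[379,115],[207,174],[303,198],[490,227]])/4.4+[270,180]-.4
sc=np.array([[172,215],[395,239],[317,95],[295,225],[253,334]])/6+[230,215]-.4
ct,cs=eyes.calibration("top"),eyes.calibration("scene")
f=lambda p:np.r_[(proj(ct,potw(p,P))-top).ravel(),(proj(cs,potw(p,P))-sc).ravel()]
r=least_squares(f,[.55,-.12,0.1]);print(r.x,r.fun.reshape(-1,2).round(1))
f=lambda p:(proj(ct,potw(p,P))-top).ravel()
print(least_squares(f,[.55,-.12,0.1]).x)
f=lambda p:(proj(cs,potw(p,P))-sc).ravel()
print(least_squares(f,[.55,-.12,0.1]).x)
p=r.x
for n,q in zip("a b c lid ball".split(),potw(p,P)):print(n,q.round(4))
for uv in [(432,232),(425,262),(208,263)]: print(ray(ct,uv,.06))
E
```

```text
[ 0.50779995 -0.2098667  -0.21448066] [[-0.2 -0.1]
 [-0.3 -0.5]
 [-0.5 -0.4]
 [ 0.2 -0.4]
 [-0.5 -0.3]
 [-0.4  0.4]
 [-0.4  1. ]
 [-0.5  0.7]
 [-0.4 -0.6]
 [-0.2  0.5]]
[ 0.50673506 -0.21060037 -0.21438704]
[ 0.5091711  -0.208023   -0.21520207]
a [ 0.4374 -0.2324  0.16  ]
b [ 0.5625 -0.2596  0.16  ]
c [ 0.5236 -0.1376  0.16  ]
lid [ 0.5078 -0.2099  0.131 ]
ball [ 0.4812 -0.332   0.166 ]
[ 0.48094582 -0.52897709  0.06      ]
[ 0.38335572 -0.49968196  0.06      ]
[0.39868519 0.20576969 0.06      ]
```

Run:
```python
from h import *
ct,cs=eyes.calibration("top"),eyes.calibration("scene")
for a in [(342,183),(425,183),(500,184)]:
  print(a)
  for z in np.arange(.0,.6,.1):
    w=ray(ct,a,z);print(z.round(2),w.round(3),proj(cs,w).round(0))
w=eyes.snapshot("wrist");cv2.imwrite("pics/w0.png",w)
t=cv2.imread("pics/top0.png")[120:240,240:540]
cv2.imwrite("pics/topd.png",cv2.resize(t,None,fx=2.6,fy=2.6,interpolation=cv2.INTER_CUBIC))
t=cv2.imread("pics/scene0.png")[140:420,200:420]
cv2.imwrite("pics/scened.png",cv2.resize(t,None,fx=2.1,fy=2.1,interpolation=cv2.INTER_CUBIC))
```

```text
(342, 183)
0.0 [ 0.661 -0.245  0.   ] [[321. 283.]]
0.1 [ 0.643 -0.23   0.1  ] [[317. 261.]]
0.2 [ 0.625 -0.215  0.2  ] [[313. 237.]]
0.3 [ 0.607 -0.2    0.3  ] [[308. 212.]]
0.4 [ 0.589 -0.185  0.4  ] [[303. 185.]]
0.5 [ 0.571 -0.17   0.5  ] [[298. 157.]]
(425, 183)
0.0 [ 0.656 -0.536  0.   ] [[328. 350.]]
0.1 [ 0.638 -0.502  0.1  ] [[324. 323.]]
0.2 [ 0.62  -0.469  0.2  ] [[318. 295.]]
0.3 [ 0.603 -0.436  0.3  ] [[313. 264.]]
0.4 [ 0.585 -0.402  0.4  ] [[307. 232.]]
0.5 [ 0.568 -0.369  0.5  ] [[301. 198.]]
(500, 184)
0.0 [ 0.648 -0.81   0.   ] [[336. 431.]]
0.1 [ 0.631 -0.76   0.1  ] [[330. 397.]]
0.2 [ 0.613 -0.709  0.2  ] [[324. 362.]]
0.3 [ 0.596 -0.659  0.3  ] [[317. 325.]]
0.4 [ 0.579 -0.608  0.4  ] [[311. 286.]]
0.5 [ 0.562 -0.558  0.5  ] [[304. 246.]]
```

View pics/scened.png

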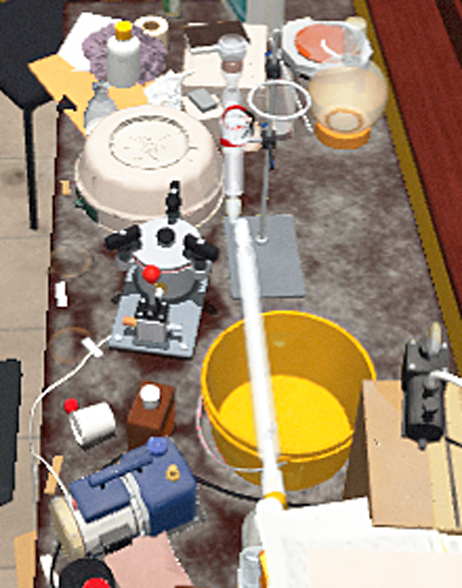

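View pics/topd.png

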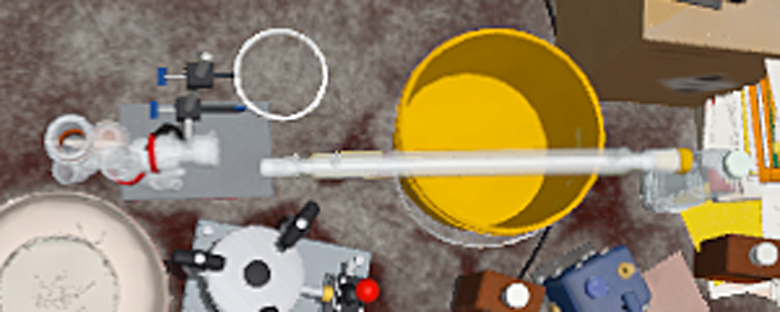

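View pics/w0.png

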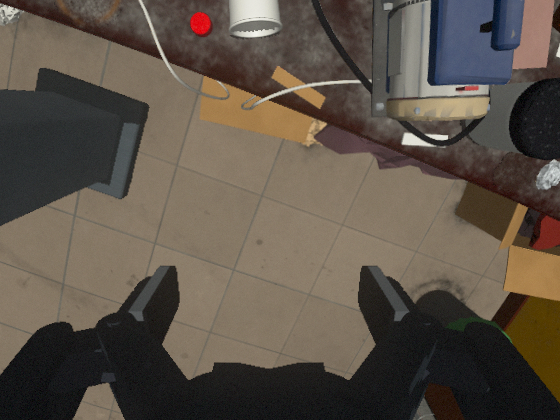

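```bash
cat >> h.py <<'E'
from scipy.spatial.transform import Rotation as Ro
POT=np.array([.5078,-.2099,-.2145])
def plan(pos,yawy):
    """pos world TCP; yawy = world angle of tool y axis (mod pi), tool down"""
    s=arm.sense();R=Ro.from_rotvec(s["tool_rot"]);M=R.as_matrix()
    tr=M.T@(np.array(pos)-s["tool_pos"])
    best=[]
    for a in (yawy,yawy+np.pi):
        y=np.array([np.cos(a),np.sin(a),0]);z=np.array([0,0,-1.]);x=np.cross(y,z)
        T=np.stack([x,y,z],1)
        best.append(Ro.from_matrix(M.T@T).as_rotvec(degrees=True))
    print("clock",s["clock"].__round__(2),"pos",s["tool_pos"].round(4),"yawy",np.degrees(np.arctan2(M[1,1],M[0,1])).round(1),"tilt",np.degrees(np.arccos(-M[2,2])).round(2),"q",s["joint_positions"].round(2),"F",s["contact_force"].round(1),"w",round(float(s["width"]),4))
    print("dist",np.linalg.norm(tr).round(3),"travel",tr.round(4),"turn",[b.round(1) for b in best])
E
python3 - <<'E'
from h import *
c=eyes.calibration("wrist")["extrinsics"];o=-c[:3,:3].T@c[:3,3]
s=arm.sense();M=Ro.from_rotvec(s["tool_rot"]).as_matrix()
print("cam in tool",M.T@(o-s["tool_pos"]))
t=potw(POT,[.05,-.125,.25]);print(t)
plan(t,np.pi/2+POT[2])
E
```

```text
cam in tool [ 7.72507526e-02  3.69230051e-05 -1.42374816e-01]
[ 0.53004678 -0.34267831  0.25      ]
clock 0.15 pos [ 0.2187 -0.5848  0.2303] yawy -69.5 tilt 0.1 q [-1.28  0.31  1.63  0.    1.2  -0.07] F [0.2 0.4 0.6] w 0.0856
dist 0.395 travel [ 0.3764 -0.1178 -0.0194] turn [array([-0.000e+00, -1.000e-01, -1.472e+02]), array([-0.1,  0. , 32.8])]
```

```bash
python3 -m pendant '[{"travel":[0.02,0,-0.03],"turn":[0,0,5],"claw":0},{"travel":[0.06,-0.02,-0.06],"turn":[0,0,12],"claw":0},{"travel":[0.12,-0.04,-0.06],"turn":[0,0,20],"claw":0},{"travel":[0.175,-0.055,-0.06],"turn":[0,0,28],"claw":0},{"travel":[0.225,-0.07,-0.06],"turn":[0,0,33],"claw":0}]'
python3 - <<'E'
from h import *
plan(potw(POT,[.055,-.125,.25]),np.pi/2+POT[2])
E
```

```text
clock: 0.78
tool_pos: [0.4062, -0.4391, 0.2903]
tool_rot: [-3.121, 0.346, 0.001]
contact_force: [0.5, -0.6, -0.7]
width: -0.0001
clock 0.78 pos [ 0.4062 -0.4391  0.2903] yawy -102.7 tilt 0.11 q [-0.9   0.21  1.64  0.    1.3   0.89] F [ 0.5 -0.6 -0.7] w -0.0001
dist 0.165 travel [ 0.1047 -0.1212  0.0404] turn [array([1.000e-01, 2.000e-01, 1.796e+02]), array([-0.1,  0. , -0.4])]
```

```bash
python3 -m pendant '[{"travel":[0.035,-0.04,0.0],"turn":[0,0,0],"claw":0},{"travel":[0.07,-0.08,0.0],"turn":[0,0,0],"claw":0},{"travel":[0.105,-0.121,0.02],"turn":[0,0,0],"claw":0},{"travel":[0.105,-0.121,0.04],"turn":[0,0,0],"claw":0}]'
python3 - <<'E'
from h import *
cv2.imwrite("pics/w1.png",eyes.snapshot("wrist"))
c=eyes.calibration("wrist")
P=np.array([[-.064,-.037,.16],[.064,-.037,.16],[0,.074,.16],[0,0,.131],[0,-.125,.166]])
print(proj(c,potw(POT,P)).round(0))
plan(potw(POT,[.05,-.125,.14]),np.pi/2+POT[2])
E
```

```text
clock: 1.27
tool_pos: [0.5379, -0.3411, 0.2497]
tool_rot: [-3.121, 0.338, -0.001]
contact_force: [0.2, -0.9, -0.3]
width: -0.0
[[173. 338.]
 [156. 201.]
 [ 39. 273.]
 [135. 259.]
 [271. 279.]]
clock 1.32 pos [ 0.5345 -0.3413  0.2457] yawy -102.5 tilt 0.46 q [-0.64  0.32  1.59  0.    1.24  1.15] F [-1.5  0.6 -2.3] w 0.0002
dist 0.106 travel [-0.0033  0.0028  0.1057] turn [array([  0.6,   0.4, 179.8]), array([-0.2,  0.4, -0.2])]
```

View pics/w1.png

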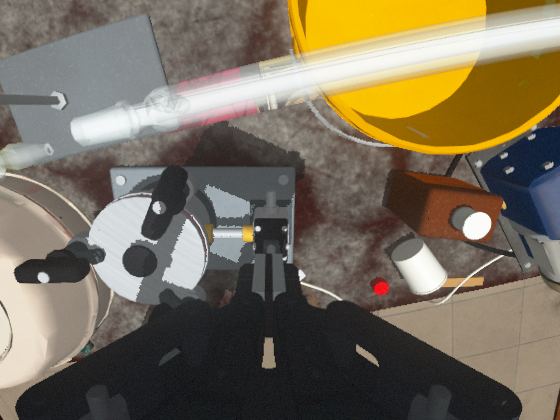

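Run:
```python
from h import *
c=eyes.calibration("wrist");ct=eyes.calibration("top")
for uv in [(75,130),(300,80)]:
  for z in [.1,.15,.2,.25]:
    w=ray(c,uv,z);print(uv,z,w.round(3),proj(ct,w).round(0))
plan(potw(POT,[.05,-.125,.143]),np.pi/2+POT[2])
```

```text
(75, 130) 0.1 [ 0.631 -0.181  0.1  ] [[327. 187.]]
(75, 130) 0.15 [ 0.628 -0.212  0.15 ] [[339. 185.]]
(75, 130) 0.2 [ 0.624 -0.243  0.2  ] [[351. 183.]]
(75, 130) 0.25 [ 0.621 -0.274  0.25 ] [[365. 181.]]
(300, 80) 0.1 [ 0.627 -0.389  0.1  ] [[391. 187.]]
(300, 80) 0.15 [ 0.624 -0.384  0.15 ] [[393. 185.]]
(300, 80) 0.2 [ 0.621 -0.379  0.2  ] [[396. 183.]]
(300, 80) 0.25 [ 0.618 -0.374  0.25 ] [[399. 181.]]
clock 1.32 pos [ 0.5345 -0.3413  0.2457] yawy -102.5 tilt 0.46 q [-0.64  0.32  1.59  0.    1.24  1.15] F [-1.5  0.6 -2.3] w 0.0002
dist 0.103 travel [-0.0034  0.0028  0.1027] turn [array([  0.6,   0.4, 179.8]), array([-0.2,  0.4, -0.2])]
```

```bash
python3 -m pendant '[{"travel":[0,0.001,0.035],"turn":[0,0,0],"claw":0},{"travel":[0,0.003,0.07],"turn":[0,0,0],"claw":0},{"travel":[0,0.003,0.09],"turn":[0,0,0],"claw":0},{"travel":[0,0.003,0.102],"turn":[0,0,0],"claw":0}]'
python3 - <<'E'
from h import *
cv2.imwrite("pics/s2.png",cv2.resize(eyes.snapshot("scene")[215:315,210:340],None,fx=6,fy=6,interpolation=cv2.INTER_CUBIC))
plan(potw(POT,[-.004,-.125,.143]),np.pi/2+POT[2])
E
```

```text
clock: 1.82
tool_pos: [0.5323, -0.3441, 0.1425]
tool_rot: [-3.117, 0.343, 0.012]
contact_force: [0.5, 0.1, 0.2]
width: 0.0004
clock 1.88 pos [ 0.532  -0.3436  0.1415] yawy -102.5 tilt 0.62 q [-0.64  0.42  1.67  0.    1.06  1.15] F [ 0.2  0.3 -1.1] w -0.0001
dist 0.056 travel [-0.0561 -0.0003 -0.001 ] turn [array([  0.9,   0.5, 179.8]), array([-0.3,  0.5, -0.2])]
```

View pics/s2.png

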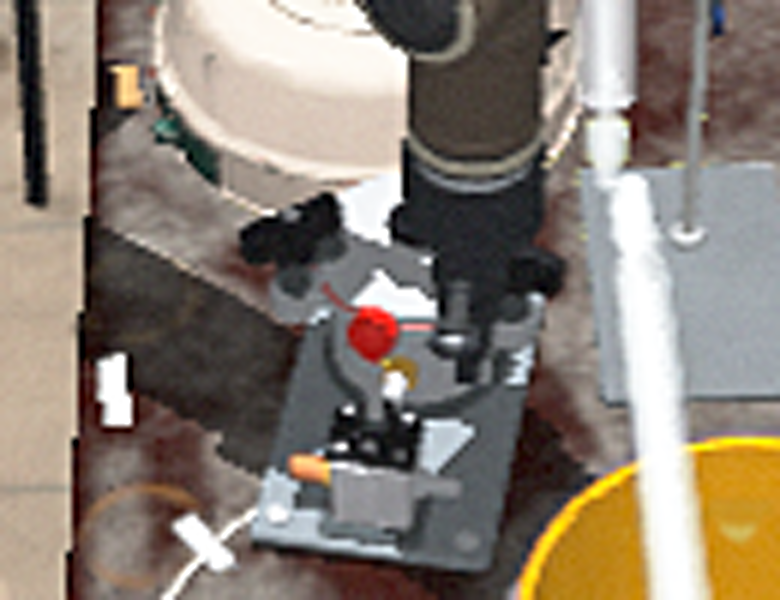

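```bash
python3 -m pendant '[{"travel":[-0.012,0,0],"turn":[0,0,0],"claw":0},{"travel":[-0.022,0,0],"turn":[0,0,0],"claw":0},{"travel":[-0.032,0,0],"turn":[0,0,0],"claw":0},{"travel":[-0.042,0,0],"turn":[0,0,0],"claw":0},{"travel":[-0.042,0,0],"turn":[0,0,0],"claw":0}]'
python3 - <<'E'
from h import *
plan(potw(POT,[-.004,-.125,.143]),np.pi/2+POT[2])
E
```

```text
clock: 2.5
tool_pos: [0.4912, -0.3349, 0.1431]
tool_rot: [-3.118, 0.343, 0.01]
contact_force: [2.7, 0.3, 2.1]
width: 0.0003
clock 2.5 pos [ 0.4912 -0.3349  0.1431] yawy -102.6 tilt 0.47 q [-0.67  0.35  1.77  0.    1.03  1.12] F [2.7 0.3 2.1] w 0.0003
dist 0.014 travel [-0.0144 -0.0006  0.0002] turn [array([  0.6,   0.4, 179.7]), array([-0.2,  0.4, -0.3])]
```

```bash
python3 -m pendant '[{"travel":[-0.006,0,0],"turn":[0,0,0],"claw":0},{"travel":[-0.0125,0,0],"turn":[0,0,0],"claw":0},{"travel":[-0.0125,0,0],"turn":[0,0,0],"claw":0},{"travel":[-0.0125,0,0],"turn":[0,0,0],"claw":0}]'
python3 - <<'E'
from h import *
cv2.imwrite("pics/s3.png",cv2.resize(eyes.snapshot("scene")[215:315,210:340],None,fx=6,fy=6,interpolation=cv2.INTER_CUBIC))
plan(potw(POT,[-.004,-.125,.143]),np.pi/2+POT[2])
E
```

```text
clock: 3.0
tool_pos: [0.4793, -0.3323, 0.1429]
tool_rot: [-3.118, 0.343, 0.009]
contact_force: [5.3, -0.3, -3.6]
width: 0.0002
clock 3.05 pos [ 0.4793 -0.3323  0.1429] yawy -102.6 tilt 0.44 q [-0.68  0.33  1.8   0.    1.02  1.11] F [ 5.2 -1.5 -3.8] w 0.0003
dist 0.002 travel [-0.0022 -0.0006 -0.0001] turn [array([  0.6,   0.4, 179.7]), array([-0.2,  0.4, -0.3])]
```

View pics/s3.png

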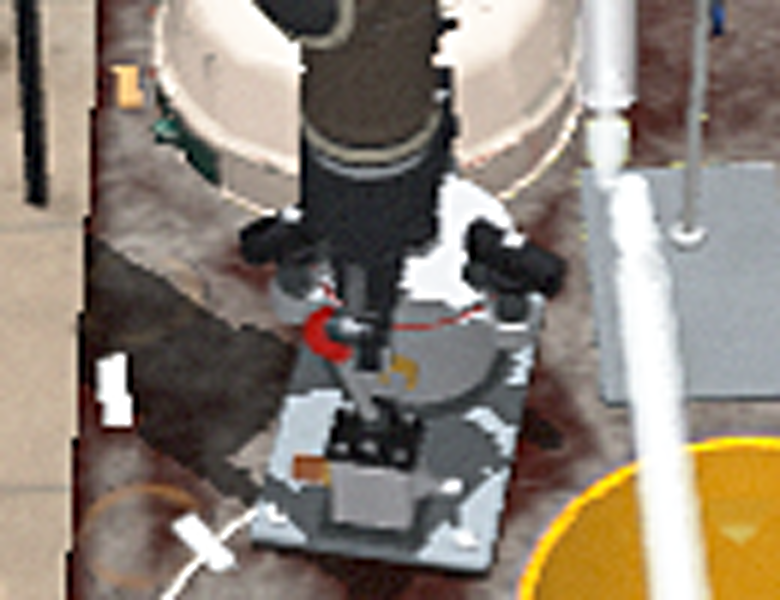

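```bash
H='x'; 
python3 -m pendant '[{"travel":[-0.001,0,0],"turn":[0,0,0],"claw":0},{"travel":[-0.001,0,0],"turn":[0,0,0],"claw":0},{"travel":[-0.001,0,0],"turn":[0,0,0],"claw":0},{"travel":[-0.001,0,0],"turn":[0,0,0],"claw":0},{"travel":[-0.001,0,0],"turn":[0,0,0],"claw":0}]'
python3 -m pendant '[{"travel":[0,0,0],"turn":[0,0,0],"claw":0},{"travel":[0,0,0],"turn":[0,0,0],"claw":0},{"travel":[0,0,0],"turn":[0,0,0],"claw":0},{"travel":[0,0,0],"turn":[0,0,0],"claw":0},{"travel":[0,0,0],"turn":[0,0,0],"claw":0}]'
python3 -m pendant '[{"travel":[0,0,0],"turn":[0,0,0],"claw":0},{"travel":[0,0,0],"turn":[0,0,0],"claw":0},{"travel":[0,0,0],"turn":[0,0,0],"claw":0},{"travel":[0,0,0],"turn":[0,0,0],"claw":0},{"travel":[0,0,0],"turn":[0,0,0],"claw":0}]'
python3 -m pendant '[{"travel":[0,0,0],"turn":[0,0,0],"claw":0},{"travel":[0,0,0],"turn":[0,0,0],"claw":0},{"travel":[0,0,0],"turn":[0,0,0],"claw":0},{"travel":[0,0,0],"turn":[0,0,0],"claw":0},{"travel":[0,0,0],"turn":[0,0,0],"claw":0}]'
python3 -m pendant '[{"travel":[0,0,0],"turn":[0,0,0],"claw":0},{"travel":[0,0,0],"turn":[0,0,0],"claw":0},{"travel":[0,0,0],"turn":[0,0,0],"claw":0},{"travel":[0,0,0],"turn":[0,0,0],"claw":0},{"travel":[0,0,0],"turn":[0,0,0],"claw":0}]'
```

```text
clock: 3.68
tool_pos: [0.4787, -0.3321, 0.1428]
tool_rot: [-3.118, 0.343, 0.009]
contact_force: [4.4, -0.5, -3.9]
width: -0.0001
clock: 4.3
tool_pos: [0.479, -0.3322, 0.1428]
tool_rot: [-3.118, 0.343, 0.008]
contact_force: [5.5, -0.5, -2.9]
width: 0.0004
clock: 4.92
tool_pos: [0.4791, -0.3323, 0.1428]
tool_rot: [-3.118, 0.343, 0.007]
contact_force: [5.0, -1.4, -2.6]
width: -0.0001
clock: 5.55
tool_pos: [0.4791, -0.3322, 0.1428]
tool_rot: [-3.118, 0.343, 0.007]
contact_force: [4.4, -0.9, -4.1]
width: -0.0
clock: 6.18
tool_pos: [0.4792, -0.3323, 0.1429]
tool_rot: [-3.118, 0.343, 0.007]
contact_force: [4.9, -1.5, -2.8]
width: -0.0002
```

```bash
python3 -m pendant '[{"travel":[0.008,0,0],"turn":[0,0,0],"claw":0},{"travel":[0.016,0,0],"turn":[0,0,0],"claw":0},{"travel":[0.024,0,0],"turn":[0,0,0],"claw":0},{"travel":[0.032,0,0],"turn":[0,0,0],"claw":0},{"travel":[0.045,0,0],"turn":[0,0,0],"claw":0}]'
python3 -m pendant '[{"travel":[0.005,0,-0.03],"turn":[0,0,0],"claw":0.04},{"travel":[0,0,-0.09],"turn":[0,0,0],"claw":0.04},{"travel":[-0.03,0.06,-0.13],"turn":[0,0,0],"claw":0.04},{"travel":[-0.03,0.06,-0.13],"turn":[0,0,0],"claw":0.04}]'
python3 - <<'E'
from h import *
cv2.imwrite("pics/w4.png",cv2.resize(eyes.snapshot("wrist"),None,fx=1.4,fy=1.4))
cv2.imwrite("pics/s4.png",cv2.resize(eyes.snapshot("scene")[215:315,210:340],None,fx=6,fy=6,interpolation=cv2.INTER_CUBIC))
plan(potw(POT,[.064,-.037,.135]),np.pi/2+POT[2])
c=eyes.calibration("wrist")
P=np.array([[-.064,-.037,.16],[.064,-.037,.16],[0,.074,.16],[0,0,.131],[0,-.125,.166]])
print((proj(c,potw(POT,P))*1.4).round(0))
E
```

```text
clock: 6.8
tool_pos: [0.5229, -0.3419, 0.142]
tool_rot: [-3.117, 0.343, 0.01]
contact_force: [0.1, 0.8, 0.3]
width: 0.0
clock: 7.3
tool_pos: [0.4816, -0.3978, 0.2757]
tool_rot: [-3.122, 0.347, 0.004]
contact_force: [-0.3, 0.2, -0.1]
width: 0.0397
clock 7.4 pos [ 0.4811 -0.3962  0.273 ] yawy -102.7 tilt 0.38 q [-0.76  0.27  1.59  0.    1.28  1.03] F [ 0.1  0.3 -1. ] w 0.0402
dist 0.21 travel [ 0.0501 -0.1505  0.1383] turn [array([  0.5,   0.3, 179.6]), array([-0.2,  0.3, -0.4])]
[[154. 395.]
 [119. 204.]
 [-22. 307.]
 [107. 292.]
 [272. 309.]]
```

View pics/w4.png

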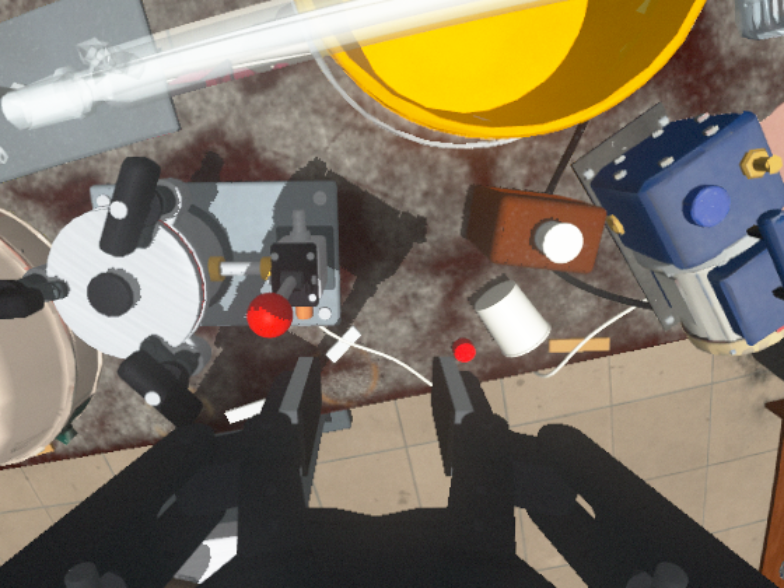

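View pics/s4.png

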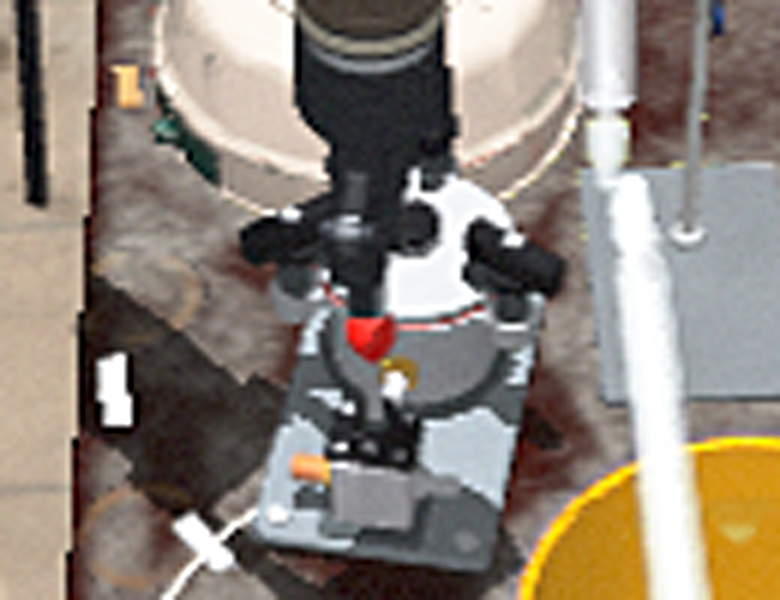

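Run:
```python
import cv2
t=cv2.imread("pics/top0.png")[190:260,300:370]
cv2.imwrite("pics/tope.png",cv2.resize(t,None,fx=8.5,fy=8.5,interpolation=cv2.INTER_CUBIC))
```

```text
(no output)
```

View pics/tope.png

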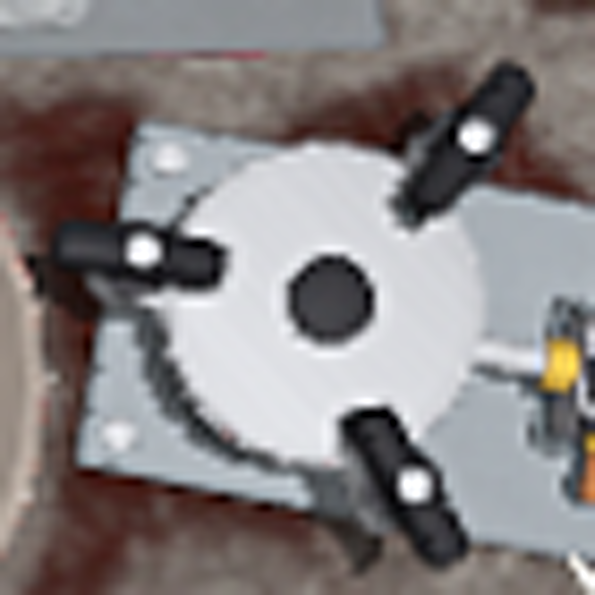

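Run:
```python
from h import *
ct=eyes.calibration("top")
f=lambda p:ray(ct,np.array(p)/8.5+[299.6,189.6],.16)
for n,o,i,s in [("a",(448,555),(370,420),(413,485)),("b",(512,80),(425,195),(476,137)),("c",(68,243),(210,268),(143,250))]:
  O,I,S=f(o),f(i),f(s);d=I-O;D=POT[:2]-S[:2]
  print(n,S.round(4),"bar",np.degrees(np.arctan2(d[1],d[0])).round(1),"inward",np.degrees(np.arctan2(D[1],D[0])).round(1),np.linalg.norm(d).round(3))
```

```text
a [ 0.4363 -0.2321  0.16  ] bar 28.1 inward 17.3 0.055
b [ 0.5608 -0.2601  0.16  ] bar 140.8 inward 136.6 0.053
c [ 0.5227 -0.1383  0.16  ] bar -101.4 inward -101.8 0.052
```

Run:
```python
from h import *
cs=eyes.calibration("scene");ct=eyes.calibration("top")
print("rod",ray(cs,(325,254),0))
for uv,zs in [((324,181),(.25,)),((310,180),(.2,.25,.3,.4)),((298,186),(.2,.25,.3,.4))]:
  for z in zs:
    w=ray(ct,uv,z);print(uv,z,w.round(3),proj(cs,w).round(0))
plan(potw(POT,[.064,-.037,.26]),np.radians(-129))
```

```text
rod [ 0.68826551 -0.10131697  0.        ]
(324, 181) 0.25 [ 0.623 -0.156  0.25 ] [[311. 214.]]
(310, 180) 0.2 [ 0.636 -0.119  0.2  ] [[314. 218.]]
(310, 180) 0.25 [ 0.627 -0.115  0.25 ] [[311. 207.]]
(310, 180) 0.3 [ 0.617 -0.111  0.3  ] [[309. 195.]]
(310, 180) 0.4 [ 0.599 -0.103  0.4  ] [[304. 170.]]
(298, 186) 0.2 [ 0.619 -0.083  0.2  ] [[308. 212.]]
(298, 186) 0.25 [ 0.61 -0.08  0.25] [[306. 200.]]
(298, 186) 0.3 [ 0.601 -0.077  0.3  ] [[304. 189.]]
(298, 186) 0.4 [ 0.584 -0.072  0.4  ] [[299. 165.]]
clock 7.4 pos [ 0.4811 -0.3962  0.273 ] yawy -102.7 tilt 0.38 q [-0.76  0.27  1.59  0.    1.28  1.03] F [ 0.1  0.3 -1. ] w 0.0402
dist 0.159 travel [ 0.0494 -0.151   0.0133] turn [array([-0.1,  0.4, 26.3]), array([  -0.5,   -0.2, -153.7])]
```

Run:
```python
import cv2
t=cv2.imread("pics/scene0.png")[145:270,270:370]
cv2.imwrite("pics/sr.png",cv2.resize(t,None,fx=4.8,fy=4.8,interpolation=cv2.INTER_CUBIC))
```

```text
(no output)
```

View pics/sr.png

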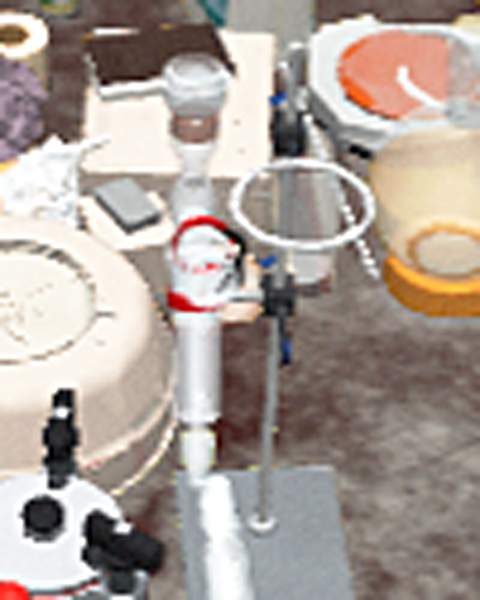

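```bash
python3 -m pendant '[{"travel":[0.015,-0.05,0],"turn":[0,0,8],"claw":0.04},{"travel":[0.033,-0.10,0],"turn":[0,0,17],"claw":0.04},{"travel":[0.049,-0.15,0.005],"turn":[0,0,26],"claw":0.04},{"travel":[0.049,-0.15,0.013],"turn":[0,0,26],"claw":0.04}]'
python3 - <<'E'
from h import *
cv2.imwrite("pics/w5.png",cv2.resize(eyes.snapshot("wrist"),None,fx=1.4,fy=1.4))
cv2.imwrite("pics/t5.png",cv2.resize(eyes.snapshot("top")[180:260,280:400],None,fx=6,fy=6,interpolation=cv2.INTER_CUBIC))
plan(potw(POT,[.064,-.037,.135]),np.radians(-129))
c=eyes.calibration("wrist")
P=np.array([[-.064,-.037,.16],[.064,-.037,.16],[0,.074,.16],[0,0,.131],[0,-.125,.166]])
print((proj(c,potw(POT,P))*1.4).round(0))
E
```

```text
clock: 7.9
tool_pos: [0.5632, -0.2555, 0.2581]
tool_rot: [-2.962, 1.031, 0.014]
contact_force: [0.0, -0.3, 0.5]
width: 0.0396
clock 8.0 pos [ 0.5609 -0.2584  0.257 ] yawy -128.5 tilt 0.71 q [-0.5   0.28  1.62  0.    1.26  1.74] F [-0.7 -0.2  0.4] w 0.04
dist 0.122 travel [0.0036 0.     0.122 ] turn [array([0. , 0.7, 0.5]), array([  -1.1,    0. , -179.5])]
[[460. 454.]
 [374. 288.]
 [265. 443.]
 [367. 378.]
 [560. 322.]]
```

View pics/w5.png

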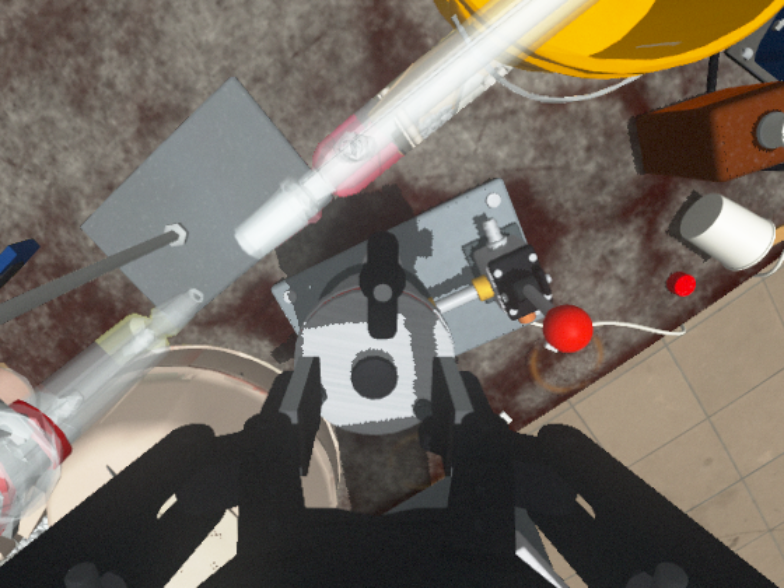

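Run:
```python
from h import *
c=eyes.calibration("wrist")
plan(potw(POT,[.064,-.037,.135]),np.radians(-129))
cv2.imwrite("pics/w6.png",eyes.snapshot("wrist")[150:350,200:460].repeat(3,0).repeat(3,1))
P=np.array([[-.064,-.037,.16],[.064,-.037,.16],[0,.074,.16],[0,0,.131],[0,-.125,.166]])
print(((proj(c,potw(POT,P))-[200,150])*3).round(0))
```

```text
clock 8.0 pos [ 0.5609 -0.2584  0.257 ] yawy -128.5 tilt 0.71 q [-0.5   0.28  1.62  0.    1.26  1.74] F [-0.7 -0.2  0.4] w 0.04
dist 0.122 travel [0.0036 0.     0.122 ] turn [array([0. , 0.7, 0.5]), array([  -1.1,    0. , -179.5])]
[[386. 523.]
 [202. 168.]
 [-31. 500.]
 [187. 359.]
 [601. 241.]]
```

View pics/w6.png

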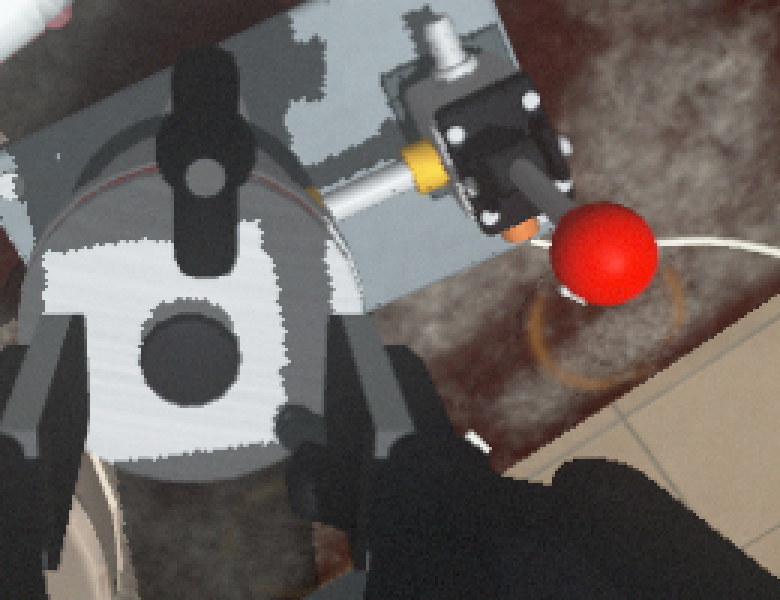

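```bash
python3 -m pendant '[{"travel":[0.002,0,0.04],"turn":[0,0,0],"claw":0.04},{"travel":[0.002,0,0.085],"turn":[0,0.5,0],"claw":0.04},{"travel":[0.002,0,0.115],"turn":[0,0.5,0],"claw":0.04},{"travel":[0.002,0,0.126],"turn":[0,0.5,0],"claw":0.04},{"travel":[0.002,0,0.126],"turn":[0,0.5,0],"claw":0.04}]'
python3 - <<'E'
from h import *
plan(potw(POT,[.064,-.037,.131]),np.radians(-129))
cv2.imwrite("pics/w7.png",eyes.snapshot("wrist"))
E
```

```text
clock: 8.68
tool_pos: [0.5608, -0.2606, 0.1314]
tool_rot: [-2.964, 1.04, 0.005]
contact_force: [0.6, 0.9, 1.1]
width: 0.0403
clock 8.68 pos [ 0.5608 -0.2606  0.1314] yawy -128.7 tilt 0.2 q [-0.51  0.4   1.72  0.    1.02  1.74] F [0.6 0.9 1.1] w 0.0403
dist 0.002 travel [ 0.0008 -0.0017  0.0004] turn [array([0. , 0.2, 0.3]), array([  -0.3,    0. , -179.7])]
```

View pics/w7.png

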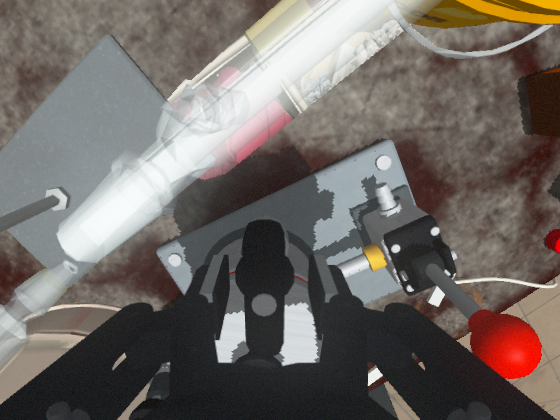

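```bash
python3 -m pendant '[{"travel":[0,-0.0005,0],"turn":[0,0,0],"claw":0.02},{"travel":[0,-0.0005,0],"turn":[0,0,0],"claw":0.01},{"travel":[0,-0.0005,0],"turn":[0,0,0],"claw":0.01},{"travel":[0,-0.0005,0],"turn":[0,0,0],"claw":0.01}]' 40
python3 -c "
from h import *
plan(potw(POT,[.064,-.037,.131]),np.radians(-129));print(arm.sense()['ft_torque'].round(2))"
```

```text
clock: 9.22
tool_pos: [0.5635, -0.2603, 0.1344]
tool_rot: [-2.964, 1.039, -0.003]
contact_force: [0.9, 4.1, 5.8]
width: 0.0261
clock 9.22 pos [ 0.5635 -0.2603  0.1344] yawy -128.6 tilt 0.13 q [-0.5   0.4   1.72  0.    1.02  1.74] F [0.9 4.1 5.8] w 0.0261
dist 0.004 travel [-0.0012  0.0001  0.0034] turn [array([-0.1, -0.1,  0.4]), array([ 1.000e-01, -1.000e-01, -1.796e+02])]
[ 0.75 -0.18  0.02]
```

```bash
python3 -m pendant '[{"travel":[0,0,0],"turn":[0,0,0],"claw":0.04},{"travel":[-0.001,0,-0.005],"turn":[0,0,0],"claw":0.04},{"travel":[-0.001,0,-0.009],"turn":[0,0,0],"claw":0.04},{"travel":[-0.001,0,-0.009],"turn":[0,0,0],"claw":0.04}]' 40
python3 -c "
from h import *
c=eyes.calibration('wrist')
print(proj(c,potw(POT,np.array([[.064,-.037,z] for z in (.16,.147,.135,.124)]))))
cv2.imwrite('pics/w8.png',eyes.snapshot('wrist')[180:420,120:420].repeat(2,0).repeat(2,1))
plan(potw(POT,[.064,-.037,.140]),np.radians(-129));print(arm.sense()['ft_torque'].round(2))"
```

```text
clock: 9.72
tool_pos: [0.5628, -0.2602, 0.1439]
tool_rot: [-2.964, 1.039, -0.005]
contact_force: [0.7, -0.2, -0.4]
width: 0.0399
[[266.37050028 286.88375071]
 [266.56141724 272.9079567 ]
 [266.71330762 261.80110195]
 [266.83580298 252.85140744]]
clock 9.78 pos [ 0.5627 -0.26    0.1436] yawy -128.7 tilt 0.15 q [-0.5   0.39  1.72  0.    1.03  1.74] F [0.5 1.1 0.8] w 0.04
dist 0.004 travel [-0.0004 -0.0001  0.0036] turn [array([-0.1, -0.1,  0.3]), array([ 2.000e-01, -1.000e-01, -1.797e+02])]
[-0.01  0.03  0.06]
```

View pics/w8.png

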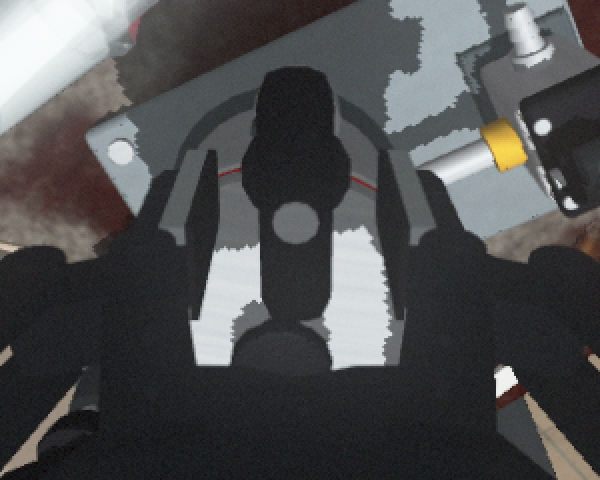

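```bash
python3 -m pendant '[{"travel":[0,0,-0.002],"turn":[0,0,0],"claw":0.03},{"travel":[0,0,-0.002],"turn":[0,0,0],"claw":0.01},{"travel":[0,0,-0.002],"turn":[0,0,0],"claw":0.01},{"travel":[0,0,-0.002],"turn":[0,0,0],"claw":0.01}]' 40
python3 -c "
from h import *
plan(potw(POT,[.064,-.037,.140]),np.radians(-129));print(arm.sense()['ft_torque'].round(2))"
```

```text
clock: 10.28
tool_pos: [0.5631, -0.2598, 0.146]
tool_rot: [-2.964, 1.039, -0.005]
contact_force: [0.4, 2.3, 2.7]
width: 0.0167
clock 10.28 pos [ 0.5631 -0.2598  0.146 ] yawy -128.6 tilt 0.19 q [-0.5   0.39  1.71  0.    1.04  1.74] F [0.4 2.3 2.7] w 0.0167
dist 0.006 travel [-0.0006  0.0003  0.006 ] turn [array([-0.1, -0.2,  0.4]), array([   0.2,   -0.2, -179.6])]
[0.27 0.   0.07]
```

```bash
python3 -m pendant '[{"travel":[0,0,0],"turn":[0,0,-8],"claw":0.01},{"travel":[0,0,0],"turn":[0,0,-16],"claw":0.01},{"travel":[0,0,0],"turn":[0,0,-24],"claw":0.01},{"travel":[0,0,0],"turn":[0,0,-32],"claw":0.01},{"travel":[0,0,0],"turn":[0,0,-40],"claw":0.01}]'
python3 -c "
from h import *
plan(potw(POT,[.064,-.037,.146]),np.radians(-49));print(arm.sense()['ft_torque'].round(2))"
python3 -m pendant '[{"travel":[0,0,0],"turn":[0,0,-8],"claw":0.01},{"travel":[0,0,0],"turn":[0,0,-16],"claw":0.01},{"travel":[0,0,0],"turn":[0,0,-24],"claw":0.01},{"travel":[0,0,0],"turn":[0,0,-32],"claw":0.01},{"travel":[0,0,0],"turn":[0,0,-36],"claw":0.01}]'
python3 -c "
from h import *
plan(potw(POT,[.064,-.037,.146]),np.radians(-49));print(arm.sense()['ft_torque'].round(2))
cv2.imwrite('pics/w9.png',eyes.snapshot('wrist'))"
```

```text
clock: 10.9
tool_pos: [0.5636, -0.2582, 0.146]
tool_rot: [-3.138, -0.042, -0.007]
contact_force: [1.6, 5.7, 2.9]
width: 0.0171
clock 10.9 pos [ 0.5636 -0.2582  0.146 ] yawy -88.5 tilt 0.3 q [-0.5   0.39  1.71  0.01  1.04  1.04] F [1.6 5.7 2.9] w 0.0171
dist 0.002 travel [-0.0012  0.0014 -0.    ] turn [array([ -0.1,  -0.3, -39.5]), array([-4.000e-01,  1.000e-01,  1.405e+02])]
[ 0.81 -0.19 -0.17]
clock: 11.52
tool_pos: [0.5631, -0.2566, 0.146]
tool_rot: [-2.969, -1.012, -0.007]
contact_force: [-0.8, 4.2, 4.1]
width: 0.0168
clock 11.53 pos [ 0.5631 -0.2566  0.146 ] yawy -52.3 tilt 0.38 q [-0.5   0.39  1.71  0.01  1.04  0.41] F [-0.8  4.2  4.1] w 0.0168
dist 0.003 travel [-0.0024  0.002  -0.    ] turn [array([-0.2, -0.3, -3.3]), array([ -0.5,   0.3, 176.7])]
[ 0.69  0.15 -0.08]
```

View pics/w9.png

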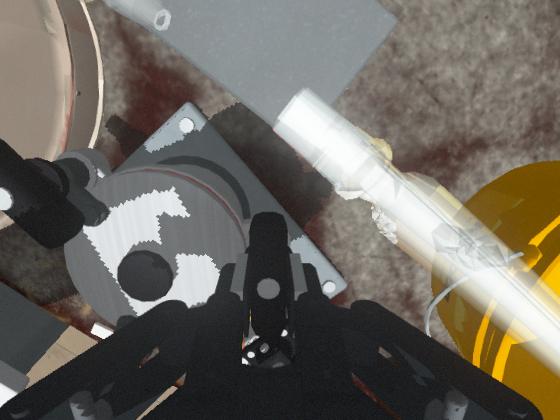

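```bash
python3 -m pendant '[{"travel":[-0.001,0.001,0],"turn":[0,0,-4],"claw":0.01},{"travel":[-0.001,0.001,0],"turn":[0,0,-7],"claw":0.01},{"travel":[-0.001,0.001,0],"turn":[0,0,-9],"claw":0.01},{"travel":[-0.001,0.001,0],"turn":[0,0,-9],"claw":0.01}]'
python3 -c "
from h import *
plan(potw(POT,[.064,-.037,.146]),np.radians(-49));print(arm.sense()['ft_torque'].round(2))
cv2.imwrite('pics/w10.png',eyes.snapshot('wrist'))"
```

```text
clock: 12.08
tool_pos: [0.5633, -0.2562, 0.1461]
tool_rot: [-2.882, -1.229, -0.012]
contact_force: [1.0, 5.4, 3.2]
width: 0.0171
clock 12.07 pos [ 0.5633 -0.2562  0.1461] yawy -43.8 tilt 0.67 q [-0.5   0.39  1.71  0.01  1.04  0.25] F [1.  5.4 3.2] w 0.0171
dist 0.004 travel [-0.003   0.0018  0.    ] turn [array([-0.3, -0.6,  5.2]), array([   0.9,   -0.5, -174.8])]
[ 0.85 -0.04 -1.74]
```

View pics/w10.png

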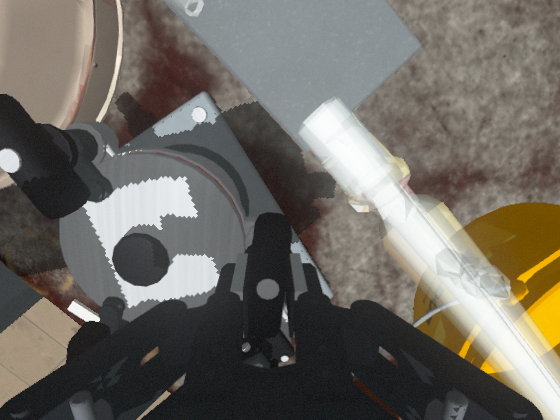

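```bash
python3 -m pendant '[{"travel":[0,0,0],"turn":[0,0,3],"claw":0.03},{"travel":[0,0,0],"turn":[0,0,3],"claw":0.04},{"travel":[0,0,-0.04],"turn":[0,0,3],"claw":0.04},{"travel":[0,0,-0.09],"turn":[0,0,0],"claw":0.04},{"travel":[0,0,-0.11],"turn":[0,0,0],"claw":0.04}]'
python3 -c "
from h import *
plan(potw(POT,[0,.074,.26]),np.radians(-11.5))"
```

```text
clock: 12.75
tool_pos: [0.5645, -0.2588, 0.2598]
tool_rot: [-2.887, -1.231, -0.018]
contact_force: [0.3, 0.5, -0.2]
width: 0.0398
clock 12.75 pos [ 0.5645 -0.2588  0.2598] yawy -43.8 tilt 0.68 q [-0.51  0.27  1.62  0.01  1.24  0.26] F [ 0.3  0.5 -0.2] w 0.0398
dist 0.128 travel [ 0.0591 -0.1134  0.0003] turn [array([  0.3,  -0.6, -32.3]), array([ -0.8,  -0.4, 147.7])]
```

```bash
python3 -m pendant '[{"travel":[0.02,-0.038,0],"turn":[0,0,-8],"claw":0.04},{"travel":[0.04,-0.076,0],"turn":[0,0,-17],"claw":0.04},{"travel":[0.059,-0.113,0],"turn":[0,-0.5,-25],"claw":0.04},{"travel":[0.059,-0.113,0],"turn":[0,-0.5,-32],"claw":0.04},{"travel":[0.059,-0.113,0],"turn":[0,-0.5,-32],"claw":0.04}]'
python3 -c "
from h import *
plan(potw(POT,[0,.074,.146]),np.radians(-11.5))
cv2.imwrite('pics/w11.png',eyes.snapshot('wrist'))
c=eyes.calibration('wrist');print(proj(c,potw(POT,np.array([[0,.074,.16],[.064,-.037,.16],[0,0,.131]]))).round(0))"
```

```text
clock: 13.38
tool_pos: [0.5232, -0.1375, 0.2596]
tool_rot: [2.437, 1.979, 0.005]
contact_force: [0.1, -0.2, 0.2]
width: 0.0402
clock 13.38 pos [ 0.5232 -0.1375  0.2596] yawy -11.9 tilt 0.23 q [-0.34  0.12  1.81  0.    1.21 -0.13] F [ 0.1 -0.2  0.2] w 0.0402
dist 0.114 travel [-1.000e-04 -1.000e-04  1.136e-01] turn [array([ 0.2, -0. , -0.4]), array([-1.000e-01, -4.000e-01,  1.796e+02])]
[[269. 209.]
 [337. 323.]
 [268. 272.]]
```

View pics/w11.png

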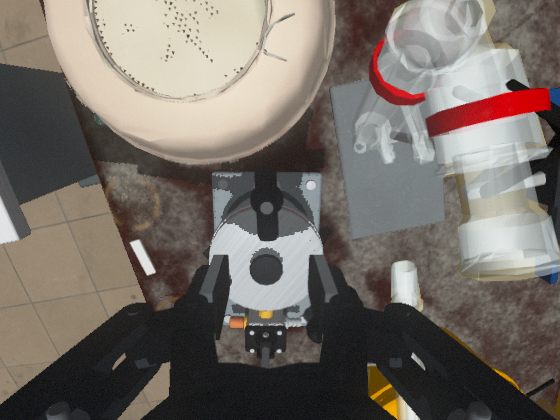

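```bash
python3 -m pendant '[{"travel":[0,-0.001,0.04],"turn":[0,0,0],"claw":0.04},{"travel":[0,-0.001,0.08],"turn":[0,0,0],"claw":0.04},{"travel":[0,-0.001,0.105],"turn":[0,0,0],"claw":0.04},{"travel":[0,-0.001,0.113],"turn":[0,0,0],"claw":0.04},{"travel":[0,-0.001,0.113],"turn":[0,0,0],"claw":0.04}]'
python3 -c "
from h import *
plan(potw(POT,[0,.074,.146]),np.radians(-11.5))
cv2.imwrite('pics/w12.png',eyes.snapshot('wrist'))"
python3 -m pendant '[{"travel":[0,0,0],"turn":[0,0,0],"claw":0.03},{"travel":[0,0,0],"turn":[0,0,0],"claw":0.01},{"travel":[0,0,0],"turn":[0,0,0],"claw":0.01},{"travel":[0,0,0],"turn":[0,0,0],"claw":0.01}]'
```

```text
clock: 14.05
tool_pos: [0.5229, -0.1382, 0.1464]
tool_rot: [2.44, 1.976, 0.004]
contact_force: [0.3, -0.1, -0.5]
width: 0.0401
clock 14.05 pos [ 0.5229 -0.1382  0.1464] yawy -12.0 tilt 0.19 q [-0.34  0.25  1.9   0.    0.99 -0.13] F [ 0.3 -0.1 -0.5] w 0.0401
dist 0.001 travel [0.0007 0.0005 0.0004] turn [array([ 0.2, -0. , -0.5]), array([-1.000e-01, -3.000e-01,  1.795e+02])]
clock: 14.6
tool_pos: [0.522, -0.1382, 0.1488]
tool_rot: [2.44, 1.977, 0.001]
contact_force: [-6.5, 0.1, 7.2]
width: 0.0169
```

View pics/w12.png

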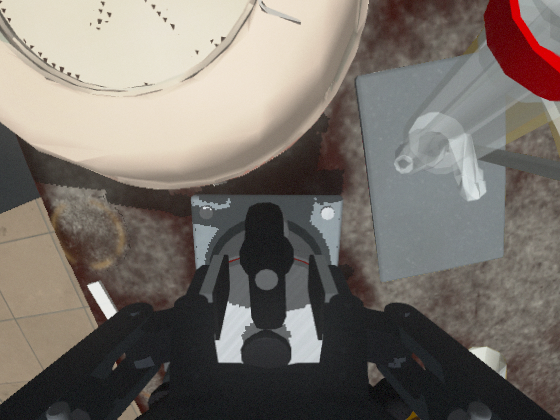

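```bash
python3 -m pendant '[{"travel":[0,0,0],"turn":[0,0,-8],"claw":0.01},{"travel":[0,0,0],"turn":[0,0,-16],"claw":0.01},{"travel":[0,0,0],"turn":[0,0,-24],"claw":0.01},{"travel":[0,0,0],"turn":[0,0,-32],"claw":0.01},{"travel":[0,0,0],"turn":[0,0,-40],"claw":0.01}]'
python3 -c "
from h import *
plan(potw(POT,[0,.074,.146]),np.radians(71));print(arm.sense()['ft_torque'].round(2))"
python3 -m pendant '[{"travel":[0,0,0],"turn":[0,0,-8],"claw":0.01},{"travel":[0,0,0],"turn":[0,0,-16],"claw":0.01},{"travel":[0,0,0],"turn":[0,0,-24],"claw":0.01},{"travel":[0,0,0],"turn":[0,0,-32],"claw":0.01},{"travel":[0,0,0],"turn":[0,0,-38],"claw":0.01}]'
python3 -c "
from h import *
plan(potw(POT,[0,.074,.146]),np.radians(71));print(arm.sense()['ft_torque'].round(2))"
```

```text
clock: 15.22
tool_pos: [0.5233, -0.1381, 0.149]
tool_rot: [1.61, 2.692, 0.003]
contact_force: [3.9, 0.6, -6.0]
width: 0.0168
clock 15.22 pos [ 0.5233 -0.1381  0.149 ] yawy 28.2 tilt 0.29 q [-0.34  0.24  1.9   0.    0.99 -0.83] F [ 3.9  0.6 -6. ] w 0.0168
dist 0.003 travel [0.0003 0.0004 0.003 ] turn [array([  0.2,   0.2, -42.8]), array([  0.3,  -0.2, 137.2])]
[ 0.09 -0.56 -0.13]
clock: 15.85
tool_pos: [0.5243, -0.137, 0.149]
tool_rot: [0.642, 3.068, 0.005]
contact_force: [3.7, 3.0, -4.7]
width: 0.0169
clock 15.85 pos [ 0.5243 -0.137   0.149 ] yawy 66.4 tilt 0.46 q [-0.34  0.24  1.9   0.    0.99 -1.5 ] F [ 3.7  3.  -4.7] w 0.0169
dist 0.003 travel [ 0.0005 -0.0009  0.0029] turn [array([ 0.2,  0.4, -4.6]), array([  0.6,  -0.4, 175.4])]
[ 0.43 -0.49 -0.11]
```

```bash
python3 -m pendant '[{"travel":[0,-0.0005,0],"turn":[0,0,-4],"claw":0.01},{"travel":[0,-0.0005,0],"turn":[0,0,-7],"claw":0.01},{"travel":[0,-0.0005,0],"turn":[0,0,-9],"claw":0.01},{"travel":[0,-0.0005,0],"turn":[0,0,-9],"claw":0.01}]'
python3 -c "
from h import *
plan(potw(POT,[0,.074,.146]),np.radians(71));print(arm.sense()['ft_torque'].round(2))"
```

```text
clock: 16.35
tool_pos: [0.5248, -0.137, 0.1492]
tool_rot: [0.4, 3.107, 0.006]
contact_force: [2.3, 3.2, -3.4]
width: 0.0166
clock 16.35 pos [ 0.5248 -0.137   0.1492] yawy 75.3 tilt 0.57 q [-0.34  0.24  1.9   0.01  0.99 -1.66] F [ 2.3  3.2 -3.4] w 0.0166
dist 0.003 travel [ 0.0011 -0.0009  0.0032] turn [array([0.3, 0.5, 4.3]), array([  -0.7,    0.4, -175.7])]
[ 0.43 -0.35 -0.54]
```

```bash
python3 -m pendant '[{"travel":[0,-0.0005,0],"turn":[0,0,-3],"claw":0.01},{"travel":[0,-0.0005,0],"turn":[0,0,-3],"claw":0.01}]'
python3 -c "
from h import *
plan(potw(POT,[0,.074,.146]),np.radians(71));print(arm.sense()['ft_torque'].round(2))"
python3 -m pendant '[{"travel":[0,0,0],"turn":[0,0,3],"claw":0.03},{"travel":[0,0,0],"turn":[0,0,3],"claw":0.04},{"travel":[0,0,-0.04],"turn":[0,0,3],"claw":0.04},{"travel":[0,0,-0.09],"turn":[0,0,0],"claw":0.04},{"travel":[0,0,-0.11],"turn":[0,0,0],"claw":0.04}]'
python3 -c "
from h import *
plan(potw(POT,[-.064,-.037,.26]),np.radians(-62))"
```

```text
clock: 16.6
tool_pos: [0.5248, -0.137, 0.1492]
tool_rot: [0.324, 3.115, 0.008]
contact_force: [2.0, 3.9, -2.0]
width: 0.0168
clock 16.6 pos [ 0.5248 -0.137   0.1492] yawy 78.1 tilt 0.63 q [-0.34  0.24  1.9   0.01  0.99 -1.71] F [ 2.   3.9 -2. ] w 0.0168
dist 0.004 travel [ 0.0012 -0.0009  0.0032] turn [array([0.4, 0.5, 7.1]), array([  -0.8,    0.6, -172.9])]
[ 0.46 -0.2  -1.4 ]
clock: 17.23
tool_pos: [0.5257, -0.1387, 0.2636]
tool_rot: [0.318, 3.109, 0.002]
contact_force: [-0.1, -0.4, 0.0]
width: 0.0403
clock 17.23 pos [ 0.5257 -0.1387  0.2636] yawy 78.3 tilt 0.94 q [-0.34  0.11  1.8   0.01  1.21 -1.71] F [-0.1 -0.4  0. ] w 0.0403
dist 0.129 travel [ 0.0675 -0.1097  0.0022] turn [array([  1.2,   0.2, 140.3]), array([ -0.2,   0.9, -39.7])]
```

```bash
python3 -m pendant '[{"travel":[0.017,-0.027,0],"turn":[0,0,10],"claw":0.04},{"travel":[0.034,-0.055,0],"turn":[0,0,20],"claw":0.04},{"travel":[0.05,-0.082,0],"turn":[0,0,30],"claw":0.04},{"travel":[0.067,-0.11,0],"turn":[0,0,40],"claw":0.04},{"travel":[0.067,-0.11,0],"turn":[0.5,0,50],"claw":0.04}]'
python3 -m pendant '[{"travel":[0,0,0],"turn":[0,0,10],"claw":0.04},{"travel":[0,0,0],"turn":[0,0,20],"claw":0.04},{"travel":[0,0,0],"turn":[0,0,30],"claw":0.04},{"travel":[0,0,0],"turn":[0,0,40],"claw":0.04},{"travel":[0,0,0],"turn":[0,0,50],"claw":0.04}]'
python3 -c "
from h import *
plan(potw(POT,[-.064,-.037,.26]),np.radians(-62))"
```

```text
clock: 17.85
tool_pos: [0.4363, -0.235, 0.2628]
tool_rot: [1.612, 2.68, -0.005]
contact_force: [0.4, -0.0, -0.0]
width: 0.0405
clock: 18.48
tool_pos: [0.4361, -0.2357, 0.2634]
tool_rot: [2.595, 1.743, 0.003]
contact_force: [0.4, 0.6, 0.1]
width: 0.0399
clock 18.48 pos [ 0.4361 -0.2357  0.2634] yawy -22.2 tilt 0.91 q [-0.58  0.02  1.91 -0.    1.2  -0.19] F [0.4 0.6 0.1] w 0.0399
dist 0.005 travel [ 0.0035 -0.0001  0.0034] turn [array([ 0.9,  0.1, 39.8]), array([-1.000e-01,  1.200e+00, -1.402e+02])]
```

```bash
python3 -m pendant '[{"travel":[0.003,0,0],"turn":[0.3,0,10],"claw":0.04},{"travel":[0.003,0,0],"turn":[0.6,0,20],"claw":0.04},{"travel":[0.003,0,0],"turn":[0.9,0,30],"claw":0.04},{"travel":[0.003,0,0],"turn":[0.9,0,39],"claw":0.04},{"travel":[0.003,0,0],"turn":[0.9,0,39],"claw":0.04}]'
python3 -c "
from h import *
plan(potw(POT,[-.064,-.037,.146]),np.radians(-62))
c=eyes.calibration('wrist');print(proj(c,potw(POT,np.array([[-.064,-.037,.16],[.064,-.037,.16],[0,0,.131]]))).round(0))
cv2.imwrite('pics/w13.png',eyes.snapshot('wrist'))"
```

```text
clock: 19.1
tool_pos: [0.4372, -0.2334, 0.2638]
tool_rot: [3.039, 0.786, -0.003]
contact_force: [-0.7, 0.4, 0.5]
width: 0.0401
clock 19.1 pos [ 0.4372 -0.2334  0.2638] yawy -61.0 tilt 0.2 q [-0.58  0.02  1.9  -0.    1.22  0.49] F [-0.7  0.4  0.5] w 0.0401
dist 0.118 travel [ 0.001  -0.0011  0.1178] turn [array([0.1, 0.1, 1. ]), array([  -0.2,    0.2, -179. ])]
[[267. 206.]
 [381.  82.]
 [284. 113.]]
```

View pics/w13.png

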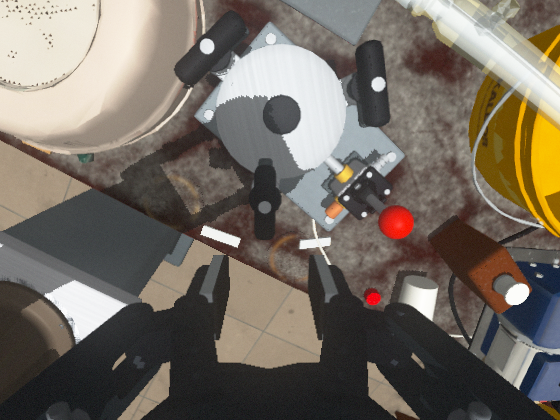

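```bash
python3 -m pendant '[{"travel":[0,-0.002,0.04],"turn":[0,0,0],"claw":0.04},{"travel":[0,-0.0025,0.08],"turn":[0,0,0],"claw":0.04},{"travel":[0,-0.0025,0.108],"turn":[0,0,0],"claw":0.04},{"travel":[0,-0.0025,0.117],"turn":[0,0,0],"claw":0.04},{"travel":[0,-0.0025,0.117],"turn":[0,0,0],"claw":0.04}]'
python3 -m pendant '[{"travel":[0,0,0],"turn":[0,0,0],"claw":0.03},{"travel":[0,0,0],"turn":[0,0,0],"claw":0.01},{"travel":[0,0,0],"turn":[0,0,0],"claw":0.01},{"travel":[0,0,0],"turn":[0,0,0],"claw":0.01}]'
python3 -c "
from h import *
plan(potw(POT,[-.064,-.037,.146]),np.radians(-62))
cv2.imwrite('pics/w14.png',eyes.snapshot('wrist'))"
```

```text
clock: 19.77
tool_pos: [0.4359, -0.2316, 0.1468]
tool_rot: [3.038, 0.789, -0.004]
contact_force: [0.2, 0.6, 1.0]
width: 0.0398
clock: 20.27
tool_pos: [0.436, -0.2307, 0.1485]
tool_rot: [3.04, 0.788, -0.003]
contact_force: [-1.4, 3.4, 5.4]
width: 0.0169
clock 20.27 pos [ 0.436  -0.2307  0.1485] yawy -60.9 tilt 0.1 q [-0.57  0.16  2.01 -0.    0.98  0.49] F [-1.4  3.4  5.4] w 0.0169
dist 0.003 travel [0.0004 0.0021 0.0025] turn [array([0. , 0.1, 1.1]), array([  -0.2,    0. , -178.9])]
```

View pics/w14.png

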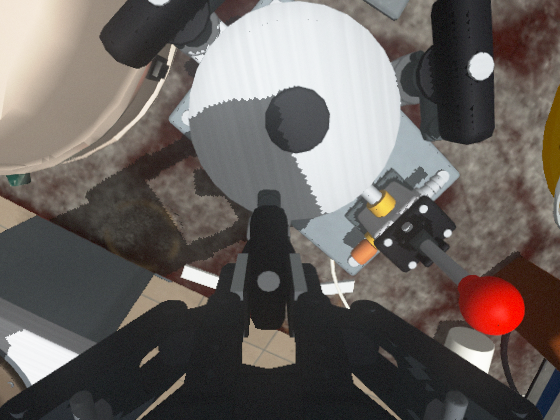

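```bash
python3 -m pendant '[{"travel":[0,0,0],"turn":[0,0,-8],"claw":0.01},{"travel":[0,0,0],"turn":[0,0,-16],"claw":0.01},{"travel":[0,0,0],"turn":[0,0,-24],"claw":0.01},{"travel":[0,0,0],"turn":[0,0,-32],"claw":0.01},{"travel":[0,0,0],"turn":[0,0,-40],"claw":0.01}]'
python3 -m pendant '[{"travel":[0,0,0],"turn":[0,0,-8],"claw":0.01},{"travel":[0,0,0],"turn":[0,0,-16],"claw":0.01},{"travel":[0,0,0],"turn":[0,0,-24],"claw":0.01},{"travel":[0,0,0],"turn":[0,0,-30],"claw":0.01},{"travel":[0,0,0],"turn":[0,0,-30],"claw":0.01}]'
python3 -c "
from h import *
plan(potw(POT,[-.064,-.037,.146]),np.radians(10.8));print(arm.sense()['ft_torque'].round(2))"
```

```text
clock: 20.95
tool_pos: [0.436, -0.2306, 0.1486]
tool_rot: [2.584, 1.787, -0.002]
contact_force: [-0.9, 1.0, -4.0]
width: 0.0168
clock: 21.58
tool_pos: [0.4359, -0.2306, 0.1486]
tool_rot: [2.034, 2.394, -0.003]
contact_force: [1.4, -0.7, -3.5]
width: 0.0167
clock 21.57 pos [ 0.4359 -0.2306  0.1486] yawy 9.3 tilt 0.09 q [-0.57  0.16  2.01 -0.    0.98 -0.73] F [ 1.4 -0.7 -3.5] w 0.0167
dist 0.003 travel [-0.002   0.0012  0.0026] turn [array([-0.1,  0.1, -1.5]), array([1.000e-01, 1.000e-01, 1.785e+02])]
[-0.08 -0.16  0.12]
```

```bash
python3 -m pendant '[{"travel":[0,0,0],"turn":[0,0,-4],"claw":0.01},{"travel":[0,0,0],"turn":[0,0,-8],"claw":0.01},{"travel":[0,0,0],"turn":[0,0,-8],"claw":0.01}]'
python3 -c "
from h import *
plan(potw(POT,[-.064,-.037,.146]),np.radians(10.8));print(arm.sense()['ft_torque'].round(2))"
```

```text
clock: 21.95
tool_pos: [0.4358, -0.2297, 0.1488]
tool_rot: [-1.868, -2.524, -0.001]
contact_force: [-0.3, 3.0, -1.3]
width: 0.0165
clock 21.95 pos [ 0.4358 -0.2297  0.1488] yawy 17.0 tilt 0.08 q [-0.57  0.16  2.01  0.    0.98 -0.87] F [-0.3  3.  -1.3] w 0.0165
dist 0.004 travel [-0.0031  0.0007  0.0028] turn [array([-0. , -0.1,  6.2]), array([ 1.000e-01, -0.000e+00, -1.738e+02])]
[ 0.63 -0.04 -0.92]
```

```bash
python3 -m pendant '[{"travel":[0,0,0],"turn":[0,0,-3],"claw":0.01},{"travel":[0,0,0],"turn":[0,0,-3],"claw":0.01}]'
python3 -m pendant '[{"travel":[0,0,0],"turn":[0,0,3],"claw":0.03},{"travel":[0,0,0],"turn":[0,0,3],"claw":0.04},{"travel":[0,0,-0.04],"turn":[0,0,3],"claw":0.04},{"travel":[0,0,-0.09],"turn":[0,0,0],"claw":0.04},{"travel":[0,0,-0.13],"turn":[0,0,0],"claw":0.04}]'
python3 -c "
from h import *
plan([.33,-.28,.30],np.radians(-40))"
```

```text
clock: 22.2
tool_pos: [0.4358, -0.2296, 0.1488]
tool_rot: [-1.81, -2.566, -0.003]
contact_force: [-0.7, 0.2, -1.8]
width: 0.0168
clock: 22.82
tool_pos: [0.4364, -0.2306, 0.2816]
tool_rot: [1.806, 2.568, 0.001]
contact_force: [0.3, -0.2, -0.7]
width: 0.0399
clock 22.82 pos [ 0.4364 -0.2306  0.2816] yawy 19.8 tilt 0.12 q [-0.57  0.    1.88  0.    1.25 -0.92] F [ 0.3 -0.2 -0.7] w 0.0399
dist 0.119 travel [-0.0105 -0.1169 -0.0186] turn [array([ 0.1,  0. , 59.8]), array([-0.000e+00,  1.000e-01, -1.202e+02])]
```

```bash
python3 -m pendant '[{"travel":[-0.003,-0.03,-0.01],"turn":[0,0,10],"claw":0.04},{"travel":[-0.006,-0.06,-0.02],"turn":[0,0,20],"claw":0.04},{"travel":[-0.009,-0.09,-0.02],"turn":[0,0,30],"claw":0.04},{"travel":[-0.01,-0.115,-0.02],"turn":[0,0,40],"claw":0.04},{"travel":[-0.01,-0.115,-0.02],"turn":[0,0,50],"claw":0.04}]'
python3 - <<'E'
from h import *
cv2.imwrite("pics/t15.png",cv2.resize(eyes.snapshot("top")[180:280,270:450],None,fx=4.4,fy=4.4,interpolation=cv2.INTER_CUBIC))
c=eyes.calibration("wrist")
cv2.imwrite("pics/w15.png",cv2.resize(eyes.snapshot("wrist"),None,fx=1.4,fy=1.4))
P=np.array([[-.064,-.037,.16],[.064,-.037,.16],[0,.074,.16],[0,0,.131],[0,-.125,.166]])
print((proj(c,potw(POT,P))*1.4).round(0))
E
```

```text
clock: 23.45
tool_pos: [0.3304, -0.2799, 0.3022]
tool_rot: [2.725, 1.556, 0.0]
contact_force: [0.5, -0.1, 0.0]
width: 0.0397
[[ 486.  123.]
 [ 684.   59.]
 [ 542. -108.]
 [ 554.   38.]
 [ 616.  228.]]
```

View pics/t15.png

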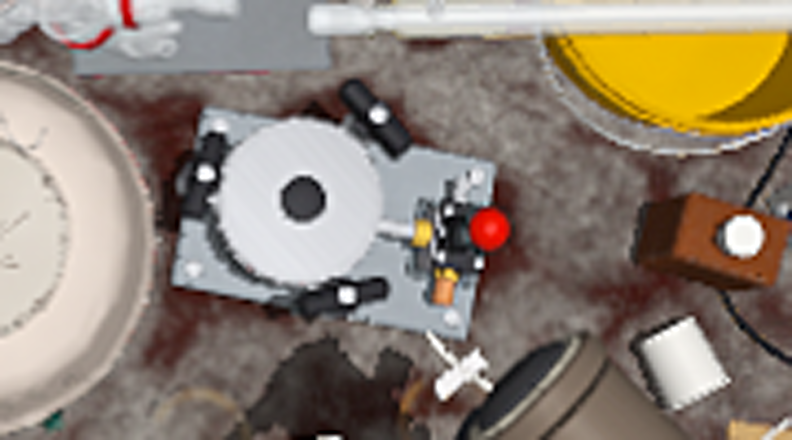

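View pics/w15.png

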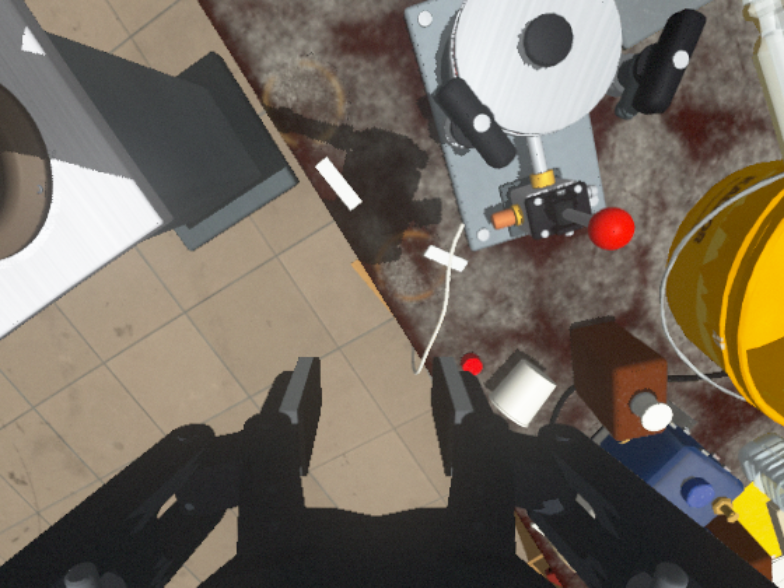

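Run:
```python
from h import *
t=eyes.snapshot("top")
cv2.imwrite("pics/tf.png",cv2.resize(t[190:260,300:370],None,fx=8.5,fy=8.5,interpolation=cv2.INTER_CUBIC))
```

```text
(no output)
```

View pics/tf.png

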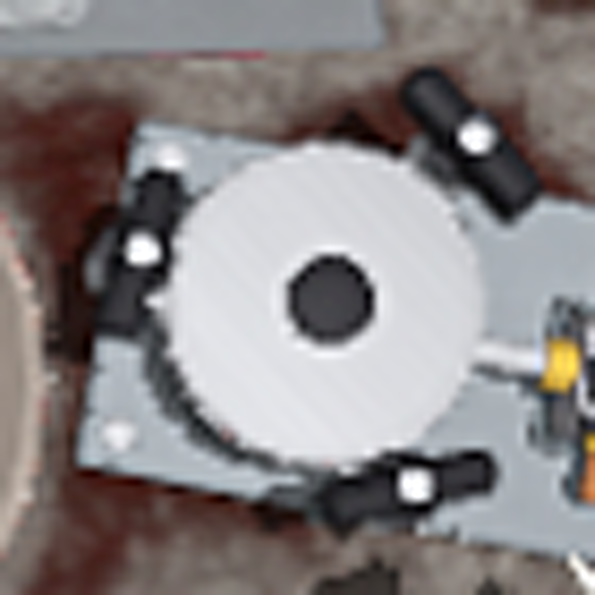

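Run:
```python
from h import *
ct=eyes.calibration("top")
f=lambda p:ray(ct,np.array(p)/8.5+[299.6,189.6],.16)
for n,o,i,z in [("a",(485,470),(345,505),17.7),("b",(425,88),(517,198),137.7),("c",(162,183),(120,320),-102.3)]:
  O,I=f(o),f(i);d=I-O
  a=np.degrees(np.arctan2(d[1],d[0]))
  print(n,a.round(1),"joint deg",((a-z)%180).round(1),"need 76.2..83.1")
```

```text
a 102.4 joint deg 84.7 need 76.2..83.1
b -142.1 joint deg 80.2 need 76.2..83.1
c 161.1 joint deg 83.4 need 76.2..83.1
```

```bash
python3 -c "
from bench import arm
print(arm.sense()['contact_force'],arm.hand_in())"
```

```text
the job is handed in; nothing more can be done
[-0.11970002 -0.06724501  0.13507499] None
```

I vented the pot, turned all three knobs to their end stops, and handed the job in at about 23.6 s of the 64 s allowed. No verdict is reported, so the results below rest on my own checks.

- **Venting:** With all clamps tight, I pushed the lever over to the silencer side. The force at the ball was about 5 N, or roughly 0.37 rad, and I held it there for just over 3 s. I then eased it back slowly from the feed side until it stood upright and the fingers were clear. The tool never pushed it towards the feed side.
- **Knobs:** I turned b, c and a anticlockwise in that order. My first grip on b landed on the round hub below the bar, so I re-gripped higher. Each knob was turned until the torque jumped at the stop: about 1.7 N m on b, 1.4 on c and 0.9 on a. I then added a few degrees more on a and c.
- **Final pictures:**

| Knob | Angle read | Needed |
|---|---|---|
| a | 84.7° | at least 76.2°, stop at 83.1° |
| b | 80.2° | at least 76.2°, stop at 83.1° |
| c | 83.4° | at least 76.2°, stop at 83.1° |

  - **Angles:** a and c read slightly past the stop, which is reading error of a couple of degrees.
  - **Other objects:** The lid's pull knob and the ball appear where they were at the start, and so do the tin and label roll. The white bottle was outside the final crop, and the arm never went near it.
  - **Robot:** It was clear of everything, with about 0 N at the wrist.

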